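# Start up the welding bench in the safe order

### The arm

A 6-joint arm with a two-finger parallel gripper is mounted at the origin on the work surface. World frame = base frame: x ahead of the robot, y to its left, z up, the work surface at z = 0. Lengths are in m, angles in rad, forces in N, time in s.
With the tool pointing down it reaches from about 0.35 to 0.975 m from the base axis. Payload 4.9 kg.
Tool frame: the origin (TCP) lies on the centre line of the jaws, within the pads' length; the fingertips stand 25 mm ahead of it and the grasp point (between the pads) lies 6 mm ahead of it; z points along the fingers, y is the line along which they close (so a half turn about z gives the same grasp; the last joint's range is limited). The gripper opens to 85 mm and grips with 20 to 120 N. Pads are 22 mm wide; open, the fingers measure 114 mm over their backs; the gripper's body (76 mm by 85 mm) begins 54 mm behind the grasp point. The pads swing forward as they close: fully open they stand 13 mm farther back than shut.
Start: joints at [1.134, 0.053, 1.613, -0, 1.476, -0.119], TCP at [0.195, 0.594, 0.236] pointing down, gripper open.
Joint ranges: [-3.01, 3.01], [-1.01, 2.22], [0.06, 2.58], [-1.02, 4.17], [0.09, 2.62], [-3.14, 3.14]. Speed limits (rad/s): [2.57, 2.57, 3.14, 3.14, 3.14, 3.14].

### API

Orientations are given as a unit quaternion [w, x, y, z].
In Python, from plant import state, grab_frame, get_calibration, job gives the robot as it stands. The module is installed in compiled form; this text tells all that it offers.
- The arm moves only by the tool move_arm, never from a script. Its argument "targets" is a list that holds one entry, the list of rows, each a list of 5 numbers: the opening in per cent of the stroke, from 0 (shut) to 100 (fully open), then the shift along the tool's x, y, z as a fraction of full scale, then the turn about the tool's z as a fraction of full scale. A call has 1 to 5 rows; each row shifts and turns the commanded pose from where the row before left it, along the tool's axes as they then stand; what a row does not reach is not made up. Full scale, the value 1, is 0.6 m for a shift and 6 degrees for a turn. A row lasts 1/12 s, in which the tool goes at most 41.7 mm and 7.16 degrees, less where a joint would pass 70% of its speed; a pose out of reach is approached as far as the arm can. A call with a number of a shift or a turn outside -1 to 1 is refused whole. A call with a gripper value outside its range is refused whole. The fingers move at their own pace and stop on an object; the grip force is fixed at half the most. Time passes only in rows, so rows that do not move let the fingers close. It gives the time, the measured TCP pose, the force, the opening and the grip force at its end, in the units of the state.
- state(): the state, without advancing time (a new reading comes with each control period).
- grab_frame(name): name is "scene" or "top" or "wrist"; returns the picture (384x512x3 uint8, red, green, blue); there is no depth.
- get_calibration(name): a dict with "vertical_fov" (degrees; the focal length in pixels is half the picture's height over the tangent of half this angle, whatever the lens; pixels are square), "cx", "cy" (the principal point, pixels), "R" (3x3) and "t" (3): a world point X has camera coordinates R X + t. Camera axes: x right, y down, z forward; pixel columns grow to the right and rows downward; lengths in m; the calibration is good to about 2 mm. The wrist camera is an equidistant fisheye: a pixel r from the principal point sees the ray r / f radians off the axis. A picture is of the moment at which its call begins: read the wrist's pose just before it. get_calibration takes no time and is no camera call; for the wrist camera it gives the pose at the moment of the call.
- job.job_done(): hands the job in; it is judged then, once.
The state is a dict: "time": time; "joint_pos": joint angles; "joint_vel": joint speeds; "joint_efforts": joint torques, N m; "tool_pos": TCP position; "tool_rot": TCP orientation; "contact_force": force on the tool from outside, world axes, zero at the start; "ft_torque": the same for the moment, N m; "gripper_width": opening from 0.0 (shut) to 1.0 (fully open); "grasp_force": force on a finger pad.
Only numpy, scipy, OpenCV 4.12 (cv2) and the standard library are available. Lean on these libraries where they do the work, as an engineer would, in place of code of your own. Each camera call takes 0.05 s, during which the arm holds its last target. There are 200 camera calls.

### The job

Switch on the welding bench in the safe order: with the fingertips tap the white dot on the blue rocker (fume extractor), then on the yellow one (shielding gas), then on the red one (welding power), each lightly but far enough that the rocker tips fully over with its dotted end down. Leave the green rocker off, and do not lift, tip or push along the switch boxes or anything else lying on the bench.

Things in the scene. Friction and masses are not known exactly. Their poses are not given: they have to be found in the camera images.
- blue_box: Loose wireless switch box (fume extractor): grey box 110 x 70 x 50 mm high, about 0.7 kg, standing on the bench, with a blue rocker on top. Origin: centre of its underside; x along its 110 mm length, z up. The end of the rocker towards the box's +x has the white dot and is raised at the start.
- blue_rocker (a joint): Tilt of the blue rocker, a flat see-saw plate 80 x 44 x 8 mm (long side along the box's x) pivoted at its middle, 64 mm above the bench. 0 = off, dotted end up by 0.2 rad; 0.2 = level; 0.4 = fully on, dotted end down by 0.2 rad, where it meets its stop. Starts at 0 to 0.03. It has no spring: it turns against steady friction (about 2 N at the dot) and stays where it is left.
- blue_dot (a point): Middle of the white dot (18 mm across) on the top face of the blue rocker, 28 mm from the pivot line: the spot to tap. About 73.5 mm above the bench when off and 62 mm when fully on; it moves with the rocker.
- yellow_box: Loose wireless switch box (shielding gas): grey box 110 x 70 x 50 mm high, about 0.7 kg, standing on the bench, with a yellow rocker on top. Origin: centre of its underside; x along its 110 mm length, z up. The end of the rocker towards the box's +x has the white dot and is raised at the start.
- yellow_rocker (a joint): Tilt of the yellow rocker, a flat see-saw plate 80 x 44 x 8 mm (long side along the box's x) pivoted at its middle, 64 mm above the bench. 0 = off, dotted end up by 0.2 rad; 0.2 = level; 0.4 = fully on, dotted end down by 0.2 rad, where it meets its stop. Starts at 0 to 0.03. It has no spring: it turns against steady friction (about 2 N at the dot) and stays where it is left.
- yellow_dot (a point): Middle of the white dot (18 mm across) on the top face of the yellow rocker, 28 mm from the pivot line: the spot to tap. About 73.5 mm above the bench when off and 62 mm when fully on; it moves with the rocker.
- red_box: Loose wireless switch box (welding power): grey box 110 x 70 x 50 mm high, about 0.7 kg, standing on the bench, with a red rocker on top. Origin: centre of its underside; x along its 110 mm length, z up. The end of the rocker towards the box's +x has the white dot and is raised at the start.
- red_rocker (a joint): Tilt of the red rocker, a flat see-saw plate 80 x 44 x 8 mm (long side along the box's x) pivoted at its middle, 64 mm above the bench. 0 = off, dotted end up by 0.2 rad; 0.2 = level; 0.4 = fully on, dotted end down by 0.2 rad, where it meets its stop. Starts at 0 to 0.03. It has no spring: it turns against steady friction (about 2 N at the dot) and stays where it is left.
- red_dot (a point): Middle of the white dot (18 mm across) on the top face of the red rocker, 28 mm from the pivot line: the spot to tap. About 73.5 mm above the bench when off and 62 mm when fully on; it moves with the rocker.
- green_box: Loose wireless switch box (bench grinder, not wanted now): grey box 110 x 70 x 50 mm high, about 0.7 kg, standing on the bench, with a green rocker on top. Origin: centre of its underside; x along its 110 mm length, z up. The end of the rocker towards the box's +x has the white dot and is raised at the start.
- green_rocker (a joint): Tilt of the green rocker, a flat see-saw plate 80 x 44 x 8 mm (long side along the box's x) pivoted at its middle, 64 mm above the bench. 0 = off, dotted end up by 0.2 rad; 0.2 = level; 0.4 = fully on, dotted end down by 0.2 rad, where it meets its stop. Starts at 0 to 0.03. It has no spring: it turns against steady friction (about 2 N at the dot) and stays where it is left.
- green_dot (a point): Middle of the white dot (18 mm across) on the top face of the green rocker, 28 mm from the pivot line: the spot to tap. About 73.5 mm above the bench when off and 62 mm when fully on; it moves with the rocker.
- collar: Bystander: loose bright steel ring, 60 mm across, 25 mm high, lying flat; origin under its centre.
- brush: Bystander: loose hand brush lying on the bench, origin under its middle, x along its length, handle to -x.
- tube: Bystander: loose offcut of dark square steel tube 90 x 40 x 40 mm, origin under its centre, x along it.
- channel: Bystander: loose yellowish metal channel offcut 120 x 60 x 33 mm, open side up, origin under its centre, x along it.
- can: Bystander: loose orange can, 66 mm across, 90 mm high, standing; origin under its centre.
- magnet: Bystander: loose red L-shaped welding magnet, legs 70 and about 60 mm, 20 mm high, lying; origin under the middle of the long leg.

How it is judged:
By the outcome, as a careful person would: the job done as asked, in the order asked, and still so for the second after the job is handed in, with the robot touching nothing.
It also fails if it takes over 48 s, if anything falls off the work surface, if the arm or the gripper's body presses on something with over 40 N, if the wrist force passes 120 N, or if a joint passes its speed limit or range.

## Working session

There is one attempt and no reset: what is moved stays moved. The work goes in short steps, Python scripts to look and compute and a tool call to move; the robot and the scene stay as the last step left them, time stands still between calls to the robot, and variables do not carry over. Pictures are saved under pics/ and viewed, at most 10 in all, crops included, and the job is handed in when it is done.

Besides the shell and the picture viewer there is one more tool, called after "Call:" as name(argument=value, ...) on one line, values as JSON. move_arm: Moves the arm, as the interface text tells. Shift numbers are shares of 0.6 m and turn numbers shares of 6 degrees, none past 1 either way. Its arguments: {"type":"object","properties":{"targets":{"type":"array"}},"required":["targets"]}

```bash
mkdir -p pics
cat > h.py <<'E'
import numpy as np, cv2
from plant import state, grab_frame, get_calibration, job
def cal(n):
    c=get_calibration(n); c={k:np.array(v) for k,v in c.items()}
    c['f']=192/np.tan(np.radians(c['vertical_fov'])/2); c['n']=n; return c
def ray(c,u,v):
    a=np.array([u-c['cx'],v-c['cy']])
    if c['n']=='wrist':
        r=np.hypot(*a); th=r/c['f']; d=np.array([*(a/max(r,1e-9)*np.sin(th)),np.cos(th)])
    else: d=np.array([*(a/c['f']),1.])
    return -c['R'].T@c['t'], c['R'].T@d
def onplane(c,u,v,z):
    o,d=ray(c,u,v); return o+d*(z-o[2])/d[2]
def cross(c1,p1,c2,p2):
    o1,d1=ray(c1,*p1);o2,d2=ray(c2,*p2)
    s=np.linalg.lstsq(np.c_[d1,-d2],o2-o1,rcond=None)[0]
    a,b=o1+d1*s[0],o2+d2*s[1]; return (a+b)/2,np.linalg.norm(a-b)
E
python3 - <<'E'
from h import *
for n in('top','scene','wrist'):
    c=cal(n); im=grab_frame(n); np.savez(f'pics/{n}0.npz',im=im,**c)
    cv2.imwrite(f'pics/{n}0.png',im[:,:,::-1]); print(n,c['f'],-c['R'].T@c['t'],c['R'][2])
s=state();print(s)
E
```

```text
top 411.9071556684421 [ 0.42206998 -0.04149256  1.16395147] [ 0.14924658  0.00573263 -0.98878339]
scene 452.6365220371886 [ 1.06928104 -0.27673596  0.88771629] [-0.51453337  0.2365834  -0.8241867 ]
wrist 297.3186396354542 [0.13326395 0.61350603 0.37329188] [ 0.24484423 -0.0817976  -0.96610582]
{'time': 0.15, 'joint_pos': array([ 1.13396145e+00,  5.32138956e-02,  1.61396468e+00, -9.00925838e-06,
        1.47602898e+00, -1.19012713e-01]), 'joint_vel': array([-0.00148421, -0.00100045, -0.00371313,  0.00257182, -0.00065764,
       -0.00023463]), 'joint_efforts': array([ 9.30894275e-04, -3.94246066e+01, -3.70719123e+01, -1.32165396e-04,
        4.71514271e-03, -9.97536858e-06]), 'tool_pos': array([0.19511596, 0.59325643, 0.23474838]), 'tool_rot': array([-2.17219027e-04,  1.58242628e-01,  9.87399928e-01, -7.77693575e-04]), 'contact_force': array([ 0.53046379, -0.34864524, -0.34536963]), 'ft_torque': array([-0.01091807,  0.04283453, -0.01256199]), 'grasp_force': 0.0, 'gripper_width': 0.9992034263284171}
```

View pics/top0.png

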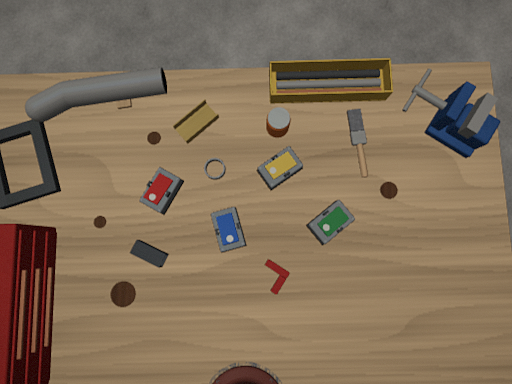

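View pics/scene0.png

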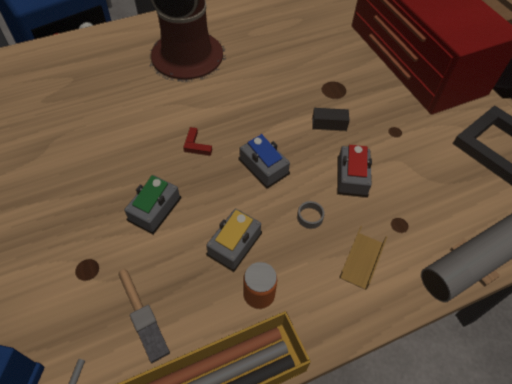

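The top view shows the dots near red (152,197), blue (229,239), yellow (272,171) and green (326,228). The scene view shows them near blue (261,144), yellow (241,218), red (358,150) and green (155,181). The nearest bystander is the can, next to yellow at top (278,122).

Run:
```python
from h import *
P={'top':dict(red=(152,197),blue=(229,239),yellow=(272,171),green=(326,228)),'scene':dict(blue=(261,144),yellow=(241,218),red=(358,150),green=(155,181))}
hue={'red':(0,170),'blue':(112,),'yellow':(24,),'green':(65,)}
R={}
for n in P:
    d=np.load(f'pics/{n}0.npz'); c={k:d[k] for k in d.files if k!='im'}; c['n']=n; im=d['im']
    hsv=cv2.cvtColor(im,cv2.COLOR_RGB2HSV)
    for k,(u,v) in P[n].items():
        w=im[v-8:v+9,u-8:u+9].astype(float).min(2); w=np.clip(w-115,0,None)
        m=(w>0).astype(np.uint8); l,lab=cv2.connectedComponents(m); 
        # component closest to centre
        ys,xs=np.nonzero(lab); i=np.argmin((ys-8)**2+(xs-8)**2); w=w*(lab==lab[ys[i],xs[i]])
        yy,xx=np.mgrid[v-8:v+9,u-8:u+9]
        dot=((w*xx).sum()/w.sum(),(w*yy).sum()/w.sum())
        y0,x0=v-28,u-28; H=hsv[y0:v+28,x0:u+28]
        hm=np.zeros(H.shape[:2],bool)
        for h in hue[k]: hm|=(abs(H[...,0].astype(int)-h)<=(5 if k=='yellow' else 10))
        hm&=(H[...,1]>170)&(H[...,2]>60)
        cs,_=cv2.findContours(hm.astype(np.uint8),0,2)
        cc=min([q for q in cs if cv2.contourArea(q)>80],key=lambda q:abs(cv2.pointPolygonTest(q,(28.,28.),True)))
        r=cv2.minAreaRect(cv2.convexHull(cc)); ctr=(r[0][0]+x0,r[0][1]+y0)
        R[n,k]=(c,dot,ctr); print(n,k,np.round(dot,1),int((w>0).sum()),np.round(ctr,1),np.round(r[1],1))
for k in hue:
    a,b=R['top',k],R['scene',k]
    p,e=cross(a[0],a[1],b[0],b[1]); q,e2=cross(a[0],a[2],b[0],b[2])
    print(k,'dot',p.round(4),round(e,4),'ctr',q.round(4),round(e2,4),'|',np.linalg.norm((p-q)[:2]).round(4),'yaw',np.degrees(np.arctan2(*(p-q)[1::-1])).round(1), 'topplane',onplane(a[0],*a[1],.0735).round(4)[:2],'scpl',onplane(b[0],*b[1],.0735).round(4)[:2])
```

```text
top red [151.7 196.5] 35 [157.6 188.6] [15.5 29.1]
top blue [229.4 238.1] 42 [227.2 228.7] [28.6 15.4]Traceback (most recent call last):
  File "<stdin>", line 20, in <module>
ValueError: min() iterable argument is empty
```

```bash
cat > m.py <<'E'
from h import *
P={'top':dict(red=(152,197),blue=(229,239),yellow=(272,171),green=(326,228)),'scene':dict(blue=(261,144),yellow=(241,218),red=(358,150),green=(155,181))}
C={'top':dict(red=(160,186),blue=(227,225),yellow=(283,163),green=(336,219)),'scene':dict(blue=(268,157),yellow=(234,232),red=(357,167),green=(148,197))}
R={}
for n in P:
    d=np.load(f'pics/{n}0.npz'); c={k:d[k] for k in d.files if k!='im'}; c['n']=n; im=d['im']
    hsv=cv2.cvtColor(im,cv2.COLOR_RGB2HSV).astype(int)
    for k,(u,v) in P[n].items():
        w=im[v-8:v+9,u-8:u+9].astype(float).min(2); w=np.clip(w-115,0,None)
        l,lab=cv2.connectedComponents((w>0).astype(np.uint8))
        ys,xs=np.nonzero(lab); i=np.argmin((ys-8)**2+(xs-8)**2); w=w*(lab==lab[ys[i],xs[i]])
        yy,xx=np.mgrid[v-8:v+9,u-8:u+9]
        dot=((w*xx).sum()/w.sum(),(w*yy).sum()/w.sum())
        cu,cv=C[n][k]; h0=np.median(hsv[cv-2:cv+3,cu-2:cu+3].reshape(-1,3),0)
        dh=abs(hsv[...,0]-h0[0]); dh=np.minimum(dh,180-dh)
        m=((dh<8)&(hsv[...,1]>.8*h0[1])&(hsv[...,2]>.6*h0[2])).astype(np.uint8)
        l,lab=cv2.connectedComponents(m); pts=np.argwhere(lab==lab[cv,cu])[:,::-1].astype(np.float32)
        r=cv2.minAreaRect(pts); R[n,k]=(c,dot,r[0])
        print(n,k,np.round(dot,1),int((w>0).sum()),np.round(r[0],1),np.round(r[1],1),h0)
for k in P['top']:
    a,b=R['top',k],R['scene',k]
    p,e=cross(a[0],a[1],b[0],b[1]); q,e2=cross(a[0],a[2],b[0],b[2])
    print(k,'dot',p.round(4),round(e,4),'ctr',q.round(4),round(e2,4),'|',np.linalg.norm((p-q)[:2]).round(4),'yaw',np.degrees(np.arctan2(*(p-q)[1::-1])).round(1), 'topplane',onplane(a[0],*a[1],.0735).round(4)[:2],'scpl',onplane(b[0],*b[1],.0735).round(4)[:2])
E
python3 m.py
```

```text
top red [151.7 196.5] 35 [157.7 188.5] [15.5 29.4] [  1. 190. 150.]
top blue [229.4 238.1] 42 [227.  228.5] [29. 16.] [109. 174. 142.]
top yellow [272.4 169.9] 34 [280.3 164.8] [16.1 28. ] [ 23. 155. 173.]
top green [325.7 227. ] 37 [332.9 221. ] [16.1 27.8] [ 67. 143. 106.]
scene blue [257.5 140.4] 32 [264.7 149.8] [32.4 16.8] [112. 167. 108.]
scene yellow [240.8 217.8] 39 [233.6 229.4] [20.2 37.7] [ 21. 165. 148.]
scene red [358.  148.9] 27 [357.7 160.5] [19.2 30.6] [  2. 191. 124.]
scene green [156.3 182.2] 29 [149.4 193.4] [17.8 36.3] [ 64. 137.  80.]
red dot [0.5592 0.2342 0.074 ] 0.0024 ctr [0.5822 0.2213 0.0638] 0.0016 | 0.0264 yaw 150.7 topplane [0.5598 0.2355] scpl [0.5585 0.2333]
blue dot [0.4443 0.0289 0.0744] 0.0018 ctr [0.4699 0.0358 0.0653] 0.001 | 0.0266 yaw -165.0 topplane [0.4446 0.0298] scpl [0.4433 0.0283]
yellow dot [ 0.6232 -0.0898  0.0744] 0.0017 ctr [ 0.6383 -0.1122  0.0659] 0.0022 | 0.0271 yaw 123.9 topplane [ 0.6237 -0.089 ] scpl [ 0.6225 -0.0904]
green dot [ 0.4672 -0.2248  0.0753] 0.0016 ctr [ 0.4829 -0.2465  0.0653] 0.002 | 0.0268 yaw 125.8 topplane [ 0.4675 -0.2243] scpl [ 0.4656 -0.2254]
```

View pics/wrist0.png

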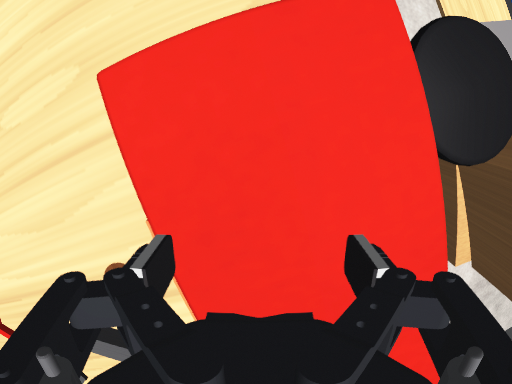

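```bash
cat > go.py <<'E'
import sys; from h import *
from scipy.spatial.transform import Rotation as Ro
s=state(); q=s['tool_rot']; M=Ro.from_quat(np.r_[q[1:],q[0]]).as_matrix()
t=np.array(list(map(float,sys.argv[1:4])))
print(s['time'],s['tool_pos'].round(4),'tool shift/0.6:',(M.T@(t-s['tool_pos'])/.6).round(4)); print(M.round(4))
E
python3 go.py .4443 .0289 .235
python3 - <<'E'
from h import *
d=np.load('pics/top0.npz');a={k:d[k] for k in d.files if k!='im'};a['n']='top'
d=np.load('pics/scene0.npz');b={k:d[k] for k in d.files if k!='im'};b['n']='scene'
# toolbox front-top corner near (55,228) top / scene (432,116)-(358,8)
print(cross(a,(55,228),b,(428,104)),onplane(a,20,310,.15),onplane(b,180,40,0))
E
```

```text
0.15 [0.1951 0.5933 0.2347] tool shift/0.6: [-6.884e-01 -7.637e-01  7.000e-04]
[[-9.499e-01  3.125e-01 -7.000e-04]
 [ 3.125e-01  9.499e-01 -1.500e-03]
 [ 2.000e-04 -1.600e-03 -1.000e+00]]
(array([0.48262243, 0.50225111, 0.04511047]), np.float64(0.005211338994692981)) [0.28461356 0.52835605 0.15      ] [-0.07290357  0.00245717  0.        ]
```

The wrist view shows the gripper hovering over the red tool cabinet, so I'll rise first, then travel, and shut the fingers once clear of it.

Call:
move_arm(targets=[[[100,0,0,-0.05,0],[100,0,0,-0.05,0],[100,-0.043,-0.048,0,0],[100,-0.043,-0.048,0,0],[100,-0.043,-0.048,0,0]]])

```text
time: 0.57
tool_pos: [0.242, 0.4866, 0.2961]
tool_rot: [0.0, 0.157, 0.988, 0.0]
contact_force: [1.1, -0.4, -0.1]
gripper_width: 1.003
grasp_force: 0.0
```

Call:
move_arm(targets=[[[100,-0.043,-0.048,0,0],[100,-0.043,-0.048,0,0],[0,-0.043,-0.048,0,0],[0,-0.043,-0.048,0,0],[0,-0.043,-0.048,0,0]]])

```text
time: 0.98
tool_pos: [0.3194, 0.3086, 0.2953]
tool_rot: [-0.0, 0.158, 0.987, -0.0]
contact_force: [1.0, 0.1, -0.1]
gripper_width: 0.602
grasp_force: 0.0
```

Call:
move_arm(targets=[[[0,-0.043,-0.048,0,0],[0,-0.043,-0.048,0,0],[0,-0.043,-0.048,0,0],[0,-0.043,-0.048,0,0],[0,-0.043,-0.048,0,0]]])

```text
time: 1.4
tool_pos: [0.397, 0.1314, 0.2956]
tool_rot: [0.0, 0.158, 0.987, 0.0]
contact_force: [1.7, 1.6, -0.1]
gripper_width: 0.004
grasp_force: 0.0
```

```bash
python3 go.py .4443 .0289 .15|head -1
```

```text
1.4 [0.397  0.1314 0.2956] tool shift/0.6: [-0.1281 -0.1378  0.2427]
```

Call:
move_arm(targets=[[[0,-0.043,-0.046,0,0],[0,-0.043,-0.046,0,0],[0,-0.042,-0.046,0,0],[0,0,0,0.05,0],[0,0,0,0.05,0]]])

```text
time: 1.82
tool_pos: [0.4457, 0.0283, 0.2369]
tool_rot: [0.002, 0.16, 0.987, 0.0]
contact_force: [0.2, 0.5, -1.5]
gripper_width: -0.0
grasp_force: 0.0
```

Call:
move_arm(targets=[[[0,0,0,0.05,0],[0,0,0,0.05,0],[0,0,0,0.05,0],[0,0,0,0,0],[0,0,0,0,0]]])

```text
time: 2.23
tool_pos: [0.4425, 0.0307, 0.1442]
tool_rot: [-0.002, 0.158, 0.987, -0.0]
contact_force: [0.2, -0.6, 0.1]
gripper_width: -0.0
grasp_force: 0.0
```

```bash
python3 go.py .4443 .0289 .115|head -1
python3 - <<'E'
from h import *
c=cal('wrist'); im=grab_frame('wrist'); cv2.imwrite('pics/w1.png',im[:,:,::-1]); np.savez('pics/w1.npz',im=im,**c)
def proj(X):
    p=c['R']@X+c['t']; th=np.arctan2(np.hypot(p[0],p[1]),p[2]); r=c['f']*th; return (np.array([c['cx'],c['cy']])+r*p[:2]/np.hypot(p[0],p[1])).round(1)
print('pred dot',proj(np.array([.4443,.0289,.0744])))
E
```

```text
2.2333 [0.4425 0.0307 0.1442] tool shift/0.6: [-0.0039 -0.0019  0.0486]
pred dot [257.9 207.5]
```

View pics/w1.png

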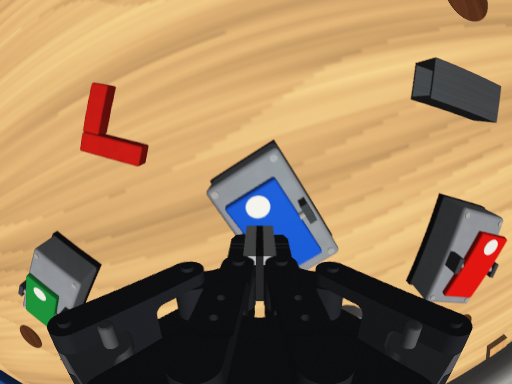

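The dot is at (258,207), within a pixel of the prediction, so the positions are good. Now I'll press down slowly.

Call:
move_arm(targets=[[[0,-0.003,-0.002,0.03,0],[0,0,0,0.025,0],[0,0,0,0.005,0],[0,0,0,0.003,0],[0,0,0,0.003,0]]])

```text
time: 2.7
tool_pos: [0.4467, 0.0288, 0.1082]
tool_rot: [0.002, 0.158, 0.987, 0.0]
contact_force: [-0.5, 0.2, -0.7]
gripper_width: 0.001
grasp_force: 0.0
```

Call:
move_arm(targets=[[[0,0,0,0.004,0],[0,0,0,0.003,0],[0,0,0,0.003,0],[0,0,0,0.003,0],[0,0,0,0,0]]])

```text
time: 3.12
tool_pos: [0.4451, 0.0289, 0.098]
tool_rot: [-0.0, 0.158, 0.987, -0.0]
contact_force: [0.2, 0.5, 0.4]
gripper_width: 0.002
grasp_force: 0.0
```

Call:
move_arm(targets=[[[0,0,0,0.003,0],[0,0,0,0.003,0],[0,0,0,0.003,0],[0,0,0,0,0]]])

```text
time: 3.45
tool_pos: [0.445, 0.0289, 0.0924]
tool_rot: [-0.0, 0.158, 0.987, -0.0]
contact_force: [-1.0, -0.6, -0.1]
gripper_width: 0.0
grasp_force: 0.0
```

Call:
move_arm(targets=[[[0,0,0,0.003,0],[0,0,0,0.0015,0],[0,0,0,0,0]]])

```text
time: 3.7
tool_pos: [0.4452, 0.0289, 0.0899]
tool_rot: [-0.0, 0.158, 0.987, -0.0]
contact_force: [0.4, 0.1, 0.7]
gripper_width: 0.002
grasp_force: 0.0
```

Run:
```python
from h import *
im=grab_frame('wrist'); cv2.imwrite('pics/w2.png',cv2.resize(im[120:330,150:370],None,fx=2.5,fy=2.5)[:,:,::-1]); im=grab_frame('scene'); cv2.imwrite('pics/s2.png',cv2.resize(im[90:260,170:400],None,fx=3,fy=3)[:,:,::-1]);print(state()['contact_force'])
```

```text
[-0.62954593  0.09161819  0.19670069]
```

View pics/w2.png

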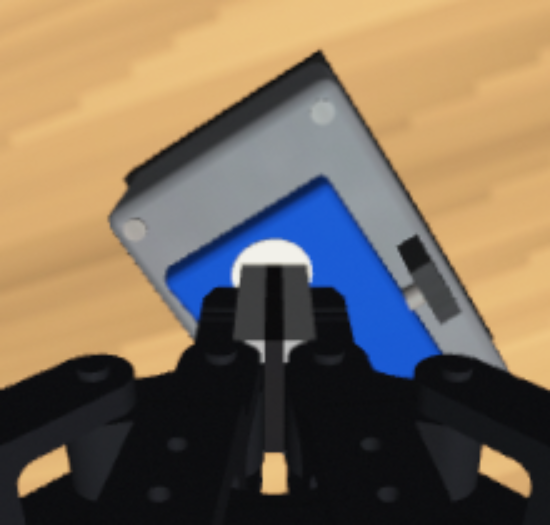

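Call:
move_arm(targets=[[[0,0,0,0.002,0],[0,0,0,0,0]]])

```text
time: 3.97
tool_pos: [0.4453, 0.0289, 0.0889]
tool_rot: [-0.0, 0.158, 0.987, -0.0]
contact_force: [-1.5, -0.4, -0.5]
gripper_width: 0.004
grasp_force: 0.0
```

Call:
move_arm(targets=[[[0,0,0,0.002,0],[0,0,0,0,0]]])

```text
time: 4.13
tool_pos: [0.4452, 0.0289, 0.0876]
tool_rot: [-0.0, 0.158, 0.987, -0.0]
contact_force: [1.4, -0.4, -0.5]
gripper_width: -0.001
grasp_force: 0.0
```

Call:
move_arm(targets=[[[0,0,0,0.002,0],[0,0,0,0,0]]])

```text
time: 4.3
tool_pos: [0.4452, 0.0289, 0.0864]
tool_rot: [-0.0, 0.158, 0.987, -0.0]
contact_force: [-0.4, -0.7, -0.1]
gripper_width: -0.002
grasp_force: 0.0
```

Call:
move_arm(targets=[[[0,0,0,0.002,0],[0,0,0,0,0]]])

```text
time: 4.47
tool_pos: [0.4452, 0.0289, 0.0852]
tool_rot: [-0.0, 0.158, 0.987, -0.0]
contact_force: [-0.1, 0.6, -0.2]
gripper_width: 0.001
grasp_force: 0.0
```

Run:
```python
from h import *
a=grab_frame('scene')[90:230,190:330];b=grab_frame('wrist')[120:330,190:350]
cv2.imwrite('pics/s3.png',np.hstack([cv2.resize(a,(400,400)),cv2.resize(b,(305,400))])[:,:,::-1])
```

```text
(no output)
```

View pics/s3.png

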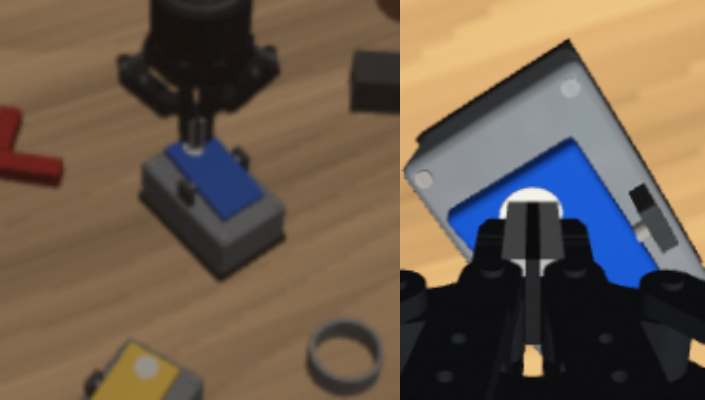

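Call:
move_arm(targets=[[[0,0,0,0.002,0],[0,0,0,0,0]]])

```text
time: 4.73
tool_pos: [0.4452, 0.0289, 0.084]
tool_rot: [-0.0, 0.158, 0.987, -0.0]
contact_force: [0.5, -0.4, 0.3]
gripper_width: 0.003
grasp_force: 0.0
```

Call:
move_arm(targets=[[[0,0,0,0.002,0],[0,0,0,0,0]]])

```text
time: 4.9
tool_pos: [0.4452, 0.0289, 0.0828]
tool_rot: [-0.0, 0.158, 0.987, -0.0]
contact_force: [-0.2, -0.1, 0.1]
gripper_width: 0.001
grasp_force: 0.0
```

Call:
move_arm(targets=[[[0,0,0,0.002,0],[0,0,0,0,0]]])

```text
time: 5.07
tool_pos: [0.4452, 0.0289, 0.0816]
tool_rot: [-0.0, 0.158, 0.987, -0.0]
contact_force: [0.3, 0.2, 1.0]
gripper_width: -0.004
grasp_force: 0.0
```

Run:
```python
from h import *
s=state();c=cal('wrist'); o,d=ray(c,259,226.5); p=s['tool_pos']
# tip front face is ~11 mm from the axis on camera side or 0: nearest approach heights
from scipy.spatial.transform import Rotation as Ro
q=s['tool_rot'];M=Ro.from_quat(np.r_[q[1:],q[0]]).as_matrix()
ot,dt=M.T@(o-p),M.T@d
for x in(-11,0,11): k=(x/1000-ot[0])/dt[0]; print(x,(ot+k*dt).round(4))
print('cam in tool',ot.round(3),s['time'])
d=np.load('pics/scene0.npz')['im'];n=grab_frame('scene')
f=lambda i:cv2.resize(i[115:195,225:305],(390,390),interpolation=2)
cv2.imwrite('pics/s4.png',np.hstack([f(d),f(n)])[:,:,::-1])
```

```text
-11 [-0.011  -0.0003  0.053 ]
0 [ 0.     -0.0003  0.0253]
11 [ 0.011  -0.0003 -0.0024]
cam in tool [ 0.065 -0.    -0.139] 5.0667
```

View pics/s4.png

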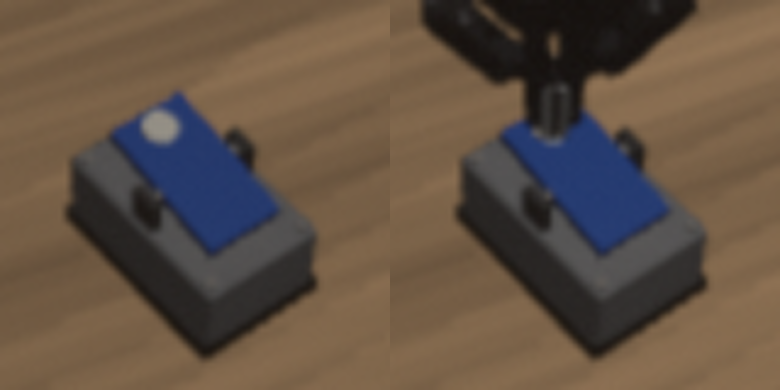

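The rocker has not moved yet; the shut fingertips evidently reach less far than 25 mm. I'll keep pressing down slowly.

Call:
move_arm(targets=[[[0,0,0,0.002,0],[0,0,0,0.002,0],[0,0,0,0,0]]])

```text
time: 5.37
tool_pos: [0.4451, 0.0289, 0.0791]
tool_rot: [-0.0, 0.158, 0.987, -0.0]
contact_force: [-0.8, 0.8, 0.1]
gripper_width: -0.002
grasp_force: 0.0
```

Call:
move_arm(targets=[[[0,0,0,0.002,0],[0,0,0,0.002,0],[0,0,0,0,0]]])

```text
time: 5.62
tool_pos: [0.4453, 0.0289, 0.077]
tool_rot: [-0.0, 0.158, 0.987, -0.0]
contact_force: [-0.5, -1.2, 1.5]
gripper_width: -0.003
grasp_force: 0.6
```

Call:
move_arm(targets=[[[0,0,0,0.002,0],[0,0,0,0.002,0],[0,0,0,0,0]]])

```text
time: 5.87
tool_pos: [0.4453, 0.0288, 0.0744]
tool_rot: [-0.0, 0.158, 0.987, -0.0]
contact_force: [-0.3, -0.9, 1.3]
gripper_width: -0.002
grasp_force: 0.7
```

Run:
```python
from h import *
n=grab_frame('scene');w=grab_frame('wrist')
cv2.imwrite('pics/s5.png',np.hstack([cv2.resize(n[115:195,225:305],(390,390),interpolation=2),cv2.resize(w[120:330,155:365],(390,390))])[:,:,::-1])
```

Call:
move_arm(targets=[[[0,0,0,0.003,0],[0,0,0,0.003,0],[0,0,0,0,0]]])

```text
time: 6.22
tool_pos: [0.4452, 0.0288, 0.0709]
tool_rot: [-0.0, 0.158, 0.987, -0.0]
contact_force: [-1.2, -0.2, 3.3]
gripper_width: -0.002
grasp_force: 1.5
```

Call:
move_arm(targets=[[[0,0,0,0.003,0],[0,0,0,0.002,0],[0,0,0,0,0]]])

```text
time: 6.47
tool_pos: [0.4452, 0.0288, 0.0686]
tool_rot: [-0.001, 0.158, 0.987, -0.0]
contact_force: [-5.2, 0.2, 8.8]
gripper_width: 0.001
grasp_force: 4.6
```

Call:
move_arm(targets=[[[0,0,0,0.002,0],[0,0,0,0,0]]])

```text
time: 6.63
tool_pos: [0.4453, 0.0288, 0.0684]
tool_rot: [-0.001, 0.158, 0.987, -0.0]
contact_force: [-9.4, 0.2, 15.2]
gripper_width: 0.001
grasp_force: 8.0
```

Force rose sharply, so the stop is reached. I'll back off and look.

Call:
move_arm(targets=[[[0,0,0,-0.004,0],[0,0,0,-0.03,0],[0,0,0,-0.04,0],[0,0,0,-0.04,0],[0,0,0,0,0]]])

```text
time: 7.05
tool_pos: [0.4486, 0.0287, 0.1401]
tool_rot: [0.005, 0.158, 0.987, 0.001]
contact_force: [1.3, -0.7, 0.7]
gripper_width: 0.002
grasp_force: 0.0
```

Run:
```python
from h import *
d=np.load('pics/scene0.npz')['im'];n=grab_frame('scene');c=cal('wrist');w=grab_frame('wrist');np.savez('pics/w6.npz',im=w,**c)
f=lambda i:cv2.resize(i[115:195,225:305],(260,260),interpolation=2)
cv2.imwrite('pics/s6.png',np.hstack([f(d),f(n),cv2.resize(w[120:330,155:365],(260,260))])[:,:,::-1])
print(state()['tool_pos'])
# dot in wrist & scene now
def dot(im,u,v,s=14):
    q=im[v-s:v+s+1,u-s:u+s+1].min(2);m=(q>(140)).astype(np.uint8);n,l,st,ce=cv2.connectedComponentsWithStats(m);i=1+np.argmax(st[1:,4]);return ce[i]+[u-s,v-s],st[i,4]
p,a=dot(w,258,207); print(p,a)
for z in(.062,.0735):print(onplane(c,*p,z))
```

```text
[0.44618867 0.02892133 0.13602111]
[256.37174721 198.36431227] 269
[0.44482365 0.02745752 0.062     ]
[0.44159614 0.02860993 0.0735    ]
```

View pics/s6.png

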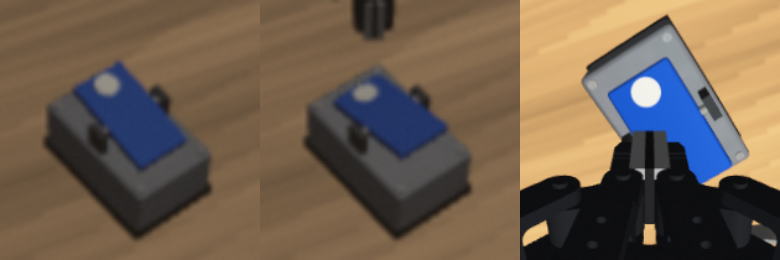

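Blue is now tilted dotted end down, and its box has not shifted. I'll check that it is fully tipped by triangulating the dot's height.

```bash
cat > dot.py <<'E'
from h import *
def dot(im,u,v,s=8,thr=115):
    w=np.clip(im[v-s:v+s+1,u-s:u+s+1].astype(float).min(2)-thr,0,None)
    n,l,st,ce=cv2.connectedComponentsWithStats((w>0).astype(np.uint8));i=1+np.argmin(((ce[1:]-s)**2).sum(1)-2*st[1:,4]);w=w*(l==i)
    yy,xx=np.mgrid[v-s:v+s+1,u-s:u+s+1]; return ((w*xx).sum()/w.sum(),(w*yy).sum()/w.sum())
E
python3 - <<'E'
from dot import *
t,s,w=cal('top'),cal('scene'),cal('wrist'); it,is_,iw=grab_frame('top'),grab_frame('scene'),grab_frame('wrist')
ps=dot(is_,257,143,thr=90); pw=dot(iw,256,199,14,140); print(ps,pw)
print('scene-wrist',cross(s,ps,w,pw))
E
python3 go.py .6232 -.0898 .135|head -1
```

```text
(np.float64(256.8940316686967), np.float64(143.01948842874543)) (np.float64(257.54607131957647), np.float64(200.36504918186728))
scene-wrist (array([0.44339557, 0.02775609, 0.06454899]), np.float64(0.0013511196507692358))
7.3 [0.4444 0.029  0.1335] tool shift/0.6: [-0.345  -0.095  -0.0033]
```

Call:
move_arm(targets=[[[0,-0.035,-0.056,0,0],[0,-0.035,-0.056,0,0],[0,-0.035,-0.056,0,0],[0,-0.035,-0.056,0,0],[0,-0.035,-0.056,0,0]]])

```text
time: 7.72
tool_pos: [0.4919, -0.1649, 0.1335]
tool_rot: [-0.001, 0.158, 0.987, 0.0]
contact_force: [0.3, 0.4, 0.3]
gripper_width: -0.002
grasp_force: 0.0
```

```bash
python3 - <<'E'
from dot import *
t,s=cal('top'),cal('scene'); it,is_=grab_frame('top'),grab_frame('scene')
ps=dot(is_,257,143,thr=100); pt=dot(it,229,238); print(ps,pt,'top-scene',cross(s,ps,t,pt))
cv2.imwrite('pics/t7.png',np.hstack([cv2.resize(it[190:290,180:280],(400,400),interpolation=2),cv2.resize(is_[110:200,220:310],(400,400),interpolation=2)])[:,:,::-1])
E
python3 go.py .6232 -.0898 .135|head -1
```

```text
(np.float64(256.88514548238896), np.float64(143.03522205206738)) (np.float64(229.7792860734037), np.float64(238.85822021116138)) top-scene (array([0.44246424, 0.02846575, 0.06323866]), np.float64(0.0018627999616454983))
7.8167 [ 0.4927 -0.1679  0.134 ] tool shift/0.6: [-0.1648  0.1925 -0.0019]
```

Blue is fully on: the dot dropped 11.2 mm. Now yellow.

Call:
move_arm(targets=[[[0,-0.041,0.048,0,0],[0,-0.041,0.048,0,0],[0,-0.041,0.048,0,0],[0,-0.041,0.048,0,0],[0,0,0,0.03,0]]])

```text
time: 8.23
tool_pos: [0.6281, -0.0817, 0.12]
tool_rot: [0.004, 0.156, 0.988, 0.001]
contact_force: [0.2, -0.7, 1.1]
gripper_width: -0.001
grasp_force: 0.0
```

Call:
move_arm(targets=[[[0,0,0,0.03,0],[0,0,0,0,0],[0,0,0,0,0]]])

```text
time: 8.48
tool_pos: [0.6201, -0.0838, 0.0964]
tool_rot: [-0.003, 0.158, 0.987, 0.0]
contact_force: [-0.2, -0.7, 0.4]
gripper_width: 0.001
grasp_force: 0.0
```

```bash
python3 go.py .6232 -.0898 .082|head -1
python3 - <<'E'
from dot import *
w=cal('wrist');c=w;iw=grab_frame('wrist'); cv2.imwrite('pics/w8.png',iw[:,:,::-1])
X=np.array([.6232,-.0898,.0744]);p=c['R']@X+c['t'];h=np.hypot(p[0],p[1]);u=np.array([c['cx'],c['cy']])+c['f']*np.arctan2(h,p[2])*p[:2]/h
print(u,dot(iw,int(u[0]),int(u[1]),14,150))
E
```

```text
8.4833 [ 0.6201 -0.0838  0.0964] tool shift/0.6: [-0.0082 -0.0079  0.0239]
[251.43399264 236.45763045] (np.float64(243.58994578610154), np.float64(228.35058321011994))
```

Call:
move_arm(targets=[[[0,-0.008,-0.008,0,0],[0,0,0,0.01,0],[0,0,0,0.008,0],[0,0,0,0,0],[0,0,0,0,0]]])

```text
time: 8.95
tool_pos: [0.6247, -0.091, 0.088]
tool_rot: [-0.0, 0.158, 0.987, 0.0]
contact_force: [0.1, 0.1, -0.1]
gripper_width: -0.001
grasp_force: 0.0
```

```bash
python3 go.py .6232 -.0898 .080|head -1
```

```text
8.95 [ 0.6247 -0.091   0.088 ] tool shift/0.6: [0.003  0.0011 0.0134]
```

Call:
move_arm(targets=[[[0,0.002,0.001,0.005,0],[0,0,0,0.005,0],[0,0,0,0.003,0],[0,0,0,0.003,0],[0,0,0,0.003,0]]])

```text
time: 9.37
tool_pos: [0.6241, -0.0898, 0.0771]
tool_rot: [-0.0, 0.158, 0.987, 0.0]
contact_force: [-1.0, 0.3, 2.9]
gripper_width: -0.002
grasp_force: 1.1
```

Call:
move_arm(targets=[[[0,0,0,0.003,0],[0,0,0,0.003,0],[0,0,0,0.003,0],[0,0,0,0,0]]])

```text
time: 9.7
tool_pos: [0.6242, -0.0897, 0.0715]
tool_rot: [0.0, 0.158, 0.987, 0.0]
contact_force: [-0.5, 1.2, 3.1]
gripper_width: -0.003
grasp_force: 0.9
```

Call:
move_arm(targets=[[[0,0,0,0.003,0],[0,0,0,0.001,0],[0,0,0,0,0]]])

```text
time: 9.95
tool_pos: [0.6241, -0.0896, 0.0692]
tool_rot: [-0.0, 0.158, 0.987, 0.0]
contact_force: [-2.0, 3.5, 3.2]
gripper_width: 0.004
grasp_force: 2.1
```

Call:
move_arm(targets=[[[0,0,0,0.002,0],[0,0,0,0,0]]])

```text
time: 10.12
tool_pos: [0.6242, -0.0897, 0.0686]
tool_rot: [-0.0, 0.158, 0.987, 0.0]
contact_force: [-3.1, 3.6, 6.8]
gripper_width: 0.002
grasp_force: 3.5
```

Call:
move_arm(targets=[[[0,0,0,0.001,0],[0,0,0,0,0]]])

```text
time: 10.28
tool_pos: [0.6243, -0.0896, 0.0685]
tool_rot: [-0.0, 0.158, 0.987, 0.0]
contact_force: [-4.4, 4.0, 8.6]
gripper_width: -0.001
grasp_force: 4.9
```

Call:
move_arm(targets=[[[0,0,0,0.001,0],[0,0,0,0,0]]])

```text
time: 10.45
tool_pos: [0.6243, -0.0897, 0.0684]
tool_rot: [-0.0, 0.158, 0.987, 0.0]
contact_force: [-5.8, 5.2, 10.3]
gripper_width: 0.0
grasp_force: 6.1
```

Call:
move_arm(targets=[[[0,0,0,-0.005,0],[0,0,0,-0.03,0],[0,0,0,-0.05,0],[0,0,0,-0.03,0],[0,0,0,0,0]]])

```text
time: 10.87
tool_pos: [0.6272, -0.0914, 0.1409]
tool_rot: [0.005, 0.158, 0.987, -0.001]
contact_force: [0.1, -0.1, 1.1]
gripper_width: -0.004
grasp_force: 0.0
```

```bash
python3 go.py .5592 .2342 .138|head -1
```

```text
10.8667 [ 0.6272 -0.0914  0.1409] tool shift/0.6: [0.2773 0.48   0.0018]
```

Call:
move_arm(targets=[[[0,0.03,0.053,0,0],[0,0.03,0.053,0,0],[0,0.03,0.053,0,0],[0,0.03,0.053,0,0],[0,0.03,0.053,0,0]]])

```text
time: 11.28
tool_pos: [0.5874, 0.0901, 0.1341]
tool_rot: [-0.0, 0.159, 0.987, -0.001]
contact_force: [0.8, 0.5, -1.0]
gripper_width: -0.004
grasp_force: 0.0
```

Call:
move_arm(targets=[[[0,0.03,0.053,0,0],[0,0.03,0.053,0,0],[0,0.03,0.053,0,0],[0,0,0,0,0],[0,0,0,0,0]]])

```text
time: 11.7
tool_pos: [0.5659, 0.1978, 0.1342]
tool_rot: [-0.0, 0.157, 0.988, -0.001]
contact_force: [-0.7, -0.8, 0.6]
gripper_width: 0.003
grasp_force: 0.0
```

```bash
python3 - <<'E'
from dot import *
t,s=cal('top'),cal('scene'); it,is_=grab_frame('top'),grab_frame('scene')
for k,a,b in(('yellow',(241,220),(272,170)),('green',(156,182),(326,227)),('blue',(257,143),(229,238))):
    ps=dot(is_,*a,thr=110 if k!='blue' else 100); pt=dot(it,*b); print(k,np.round(ps,1),np.round(pt,1),cross(s,ps,t,pt))
f=lambda i,u,v,r:cv2.resize(i[v-r:v+r,u-r:u+r],(390,390),interpolation=2)
cv2.imwrite('pics/y9.png',np.hstack([f(np.load('pics/scene0.npz')['im'],236,236,45),f(is_,236,236,45)])[:,:,::-1])
E
python3 go.py .5592 .2342 .09|head -1
```

```text
yellow [241.3 220. ] [271.8 170.9] (array([ 0.62261702, -0.0883958 ,  0.06379372]), np.float64(0.001665575696830063))
green [156.2 182.3] [325.8 227. ] (array([ 0.46721269, -0.22500974,  0.07502685]), np.float64(0.0016870098166273792))
blue [256.9 143.1] [229.8 238.9] (array([0.44246416, 0.02847118, 0.0631619 ]), np.float64(0.0018679950577443843))
11.8 [0.5666 0.196  0.1346] tool shift/0.6: [0.0317 0.0568 0.0743]
```

View pics/y9.png

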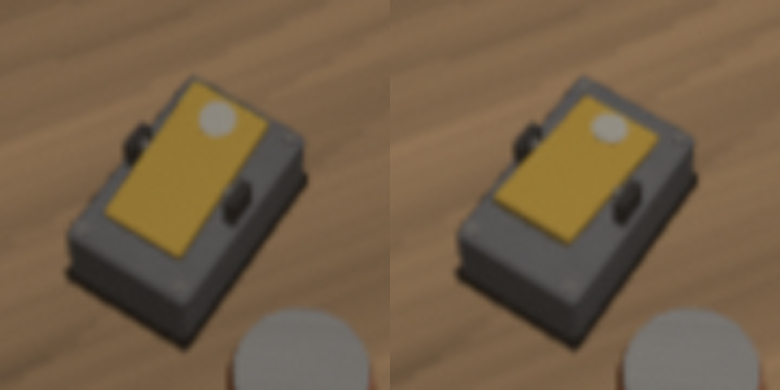

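Yellow has tipped over: the dot dropped 10.6 mm and its box and the can are unmoved. Green is untouched. Now red.

Call:
move_arm(targets=[[[0,0.031,0.056,0,0],[0,0,0,0.04,0],[0,0,0,0.038,0],[0,0,0,0,0],[0,0,0,0,0]]])

```text
time: 12.22
tool_pos: [0.5587, 0.2327, 0.087]
tool_rot: [-0.002, 0.159, 0.987, -0.001]
contact_force: [-0.5, -0.3, -1.7]
gripper_width: -0.001
grasp_force: 0.0
```

```bash
python3 go.py .5592 .2342 .08|head -1
```

```text
12.2167 [0.5587 0.2327 0.087 ] tool shift/0.6: [0.     0.0027 0.0117]
```

Call:
move_arm(targets=[[[0,0,0.001,0.005,0],[0,0,0,0.004,0],[0,0,0,0.003,0],[0,0,0,0.003,0],[0,0,0,0,0]]])

```text
time: 12.63
tool_pos: [0.56, 0.2349, 0.0802]
tool_rot: [0.0, 0.158, 0.987, 0.0]
contact_force: [-0.3, -0.3, -0.2]
gripper_width: 0.0
grasp_force: 0.0
```

Call:
move_arm(targets=[[[0,0,0,0.003,0],[0,0,0,0.003,0],[0,0,0,0.003,0],[0,0,0,0,0]]])

```text
time: 12.97
tool_pos: [0.5599, 0.2353, 0.0746]
tool_rot: [0.0, 0.158, 0.987, 0.0]
contact_force: [-0.4, 0.6, 1.2]
gripper_width: 0.005
grasp_force: 0.6
```

Call:
move_arm(targets=[[[0,0,0,0.003,0],[0,0,0,0.003,0],[0,0,0,0,0]]])

```text
time: 13.22
tool_pos: [0.5598, 0.2353, 0.0709]
tool_rot: [-0.0, 0.158, 0.987, 0.0]
contact_force: [-0.6, 1.5, 2.6]
gripper_width: -0.003
grasp_force: 1.3
```

Call:
move_arm(targets=[[[0,0,0,0.003,0],[0,0,0,0.001,0],[0,0,0,0,0]]])

```text
time: 13.47
tool_pos: [0.5597, 0.2354, 0.0687]
tool_rot: [-0.0, 0.158, 0.987, 0.0]
contact_force: [-2.6, 2.9, 4.0]
gripper_width: -0.001
grasp_force: 2.3
```

Call:
move_arm(targets=[[[0,0,0,0.001,0],[0,0,0,0,0]]])

```text
time: 13.63
tool_pos: [0.5598, 0.2354, 0.0685]
tool_rot: [-0.0, 0.158, 0.987, 0.0]
contact_force: [-4.5, 1.8, 6.4]
gripper_width: -0.003
grasp_force: 3.7
```

Call:
move_arm(targets=[[[0,0,0,0.001,0],[0,0,0,0,0]]])

```text
time: 13.8
tool_pos: [0.5598, 0.2354, 0.0685]
tool_rot: [-0.0, 0.158, 0.987, 0.0]
contact_force: [-6.2, 1.6, 9.1]
gripper_width: -0.0
grasp_force: 5.0
```

Stop reached, with the height holding while the force rises. I'll lift straight up and move aside.

Call:
move_arm(targets=[[[0,0,0,-0.005,0],[0,0,0,-0.03,0],[0,0,0,-0.06,0],[0,0,0,-0.06,0],[0,0,0,-0.06,0]]])

```text
time: 14.22
tool_pos: [0.5595, 0.234, 0.1963]
tool_rot: [-0.0, 0.158, 0.987, -0.001]
contact_force: [0.0, -0.3, 0.6]
gripper_width: -0.005
grasp_force: 0.0
```

Call:
move_arm(targets=[[[0,0.03,-0.05,0,0],[0,0.03,-0.05,0,0],[0,0.03,-0.05,0,0],[0,0,0,0,0],[0,0,0,0,0]]])

```text
time: 14.63
tool_pos: [0.4793, 0.165, 0.1952]
tool_rot: [0.0, 0.159, 0.987, -0.001]
contact_force: [0.3, 0.5, -0.6]
gripper_width: 0.002
grasp_force: 0.0
```

Run:
```python
from dot import *
t,s=cal('top'),cal('scene'); it,is_=grab_frame('top'),grab_frame('scene')
for k,a,b in(('red',(358,151),(152,197)),('yellow',(241,220),(272,170)),('green',(156,182),(326,227)),('blue',(257,143),(229,238))):
    try: ps=dot(is_,*a,thr=100); pt=dot(it,*b); print(k,np.round(ps,1),np.round(pt,1),cross(s,ps,t,pt))
    except Exception as e: print(k,e)
cv2.imwrite('pics/f.png',np.hstack([is_[100:300,100:420],it[100:300,110:390]])[:,:,::-1])
print(state()['time'],state()['tool_pos'],state()['contact_force'])
```

```text
red [356.9 151.3] [160. 197.] (array([0.56141491, 0.2200548 , 0.07329666]), np.float64(0.014551327720332545))
yellow [241.3 220. ] [271.8 170.9] (array([ 0.62265521, -0.08842574,  0.06359243]), np.float64(0.0017251830784688357))
green [156.1 182.3] [325.7 227. ] (array([ 0.46721958, -0.22503196,  0.07492048]), np.float64(0.0018093142015415554))
blue [256.9 143.1] [229.8 238.8] (array([0.44249512, 0.02845313, 0.06319897]), np.float64(0.001845240746398759))
14.7333 [0.4810031  0.16611941 0.19639071] [ 0.08280339 -0.51161786 -0.34256816]
```

View pics/f.png

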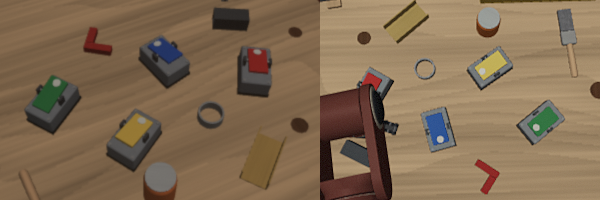

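Red's dot is hidden by the arm in the top view (scene pixel (357,151)). I'll move clear and check once.

Call:
move_arm(targets=[[[0,-0.02,-0.06,0,0],[0,-0.02,-0.06,0,0],[0,-0.02,-0.06,0,0],[0,-0.02,-0.06,0,0],[0,-0.02,-0.06,0,0]]])

```text
time: 15.15
tool_pos: [0.4823, -0.025, 0.1968]
tool_rot: [0.001, 0.158, 0.987, -0.0]
contact_force: [1.4, 0.1, 0.0]
gripper_width: 0.002
grasp_force: 0.0
```

Run:
```python
from dot import *
t,s=cal('top'),cal('scene'); it,is_=grab_frame('top'),grab_frame('scene')
for k,th in (('red',100),('red',115)):
    ps=dot(is_,358,151,thr=100); pt=dot(it,152,197,thr=th); print(k,np.round(ps,1),np.round(pt,1),cross(s,ps,t,pt))
```

```text
red [356.9 151.3] [151.8 198.4] (array([0.55566589, 0.23713597, 0.06009137]), np.float64(0.002917304068839071))
red [356.9 151.3] [152.6 197.5] (array([0.55781812, 0.23452872, 0.0637034 ]), np.float64(0.002198878055062749))
```

Red is fully down as well. Handing in.

```bash
python3 -c "
from plant import job; print(job.job_done())"
```

```text
the job is handed in; nothing more can be done
None
```

I tapped the blue, yellow and red rockers over in that order and handed the job in at about 15 s. The camera checks put all three dots at about fully-on height. Green stayed off, and in the pictures nothing else on the bench looked moved.

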